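# Put away the ear defenders and the hose spanner after blasting

### The job

Blasting is finished, so put the gear away: hang the ear defenders over the horizontal bar, one cup on each side, and hang the spanner they are standing over by its eye on the slanting peg of the sloping rack, pushed down until it lies flat on the rack's face. Lower the ear defenders onto the bar gently, do not drop them, and leave everything else on the table where it is.

Things in the scene. Friction and masses are not known exactly. Their poses are not given: they have to be found in the camera images.
- defenders: Ear defenders of rigid plastic, standing on their cups on the table, arch up: two grey cups (30 thick, 62 wide, 72 mm high) on a dark arched band, 160 mm across, 150 mm high, 0.22 kg. Origin: on the underside, midway between the cups; z up; x from cup to cup (cup centres at x = +-63 mm, clear gap 90 mm); y along the band's width. The band slopes down from the crown to 112 mm height at x = +-66 mm.
- crown (a point): Middle of the underside of the stiff black pad at the top of the ear defenders' band, 134 mm above their origin. The pad is 64 mm long (x), 24 mm wide (y), 16 mm thick (top at 150 mm). Grip it across its 24 mm width, the fingertips not reaching below its underside, since that comes to lie on the bar.
- spanner: Flat steel hose-coupling spanner, 163 mm long, 10 mm thick, lying flat under the arch of the ear defenders, 0.20 kg. Origin: on its underside in the middle of the handle; z up; x along it towards the round eye. The handle is 24 mm wide from x = -56 to +34 mm; the open jaw (38 mm wide) ends at x = -85 mm. Grip the handle across its width.
- spanner_eye (a point): Centre of the eye of the spanner, halfway through its thickness: 55 mm from the spanner's origin along its x and 5 mm up. The hole is 26 mm across and goes right through; the ring is 46 mm across outside.
- rail: Fixed horizontal steel bar on two posts, 240 mm long and 16 mm thick. Origin: on the table below the middle of the bar; the bar runs along its y; z up. Nothing is above it.
- rail_mid (a point): Middle of the bar, on its centre line, 148 mm above the table (bar's top at 156 mm).
- rack: Fixed grey-painted sheet-steel rack with a sloping face, 170 mm wide (y), 150 mm deep (x). The face, 200 mm long, rises towards the rack's x at 40 degrees to the table; its low edge, 24 mm high, points away from the robot, so the face looks away from the robot. Origin: on the table under its middle.
- peg: Steel peg standing square on the rack's sloping face, 20 mm thick, 45 mm long, the last 8 mm tapering to 10 mm. Origin: middle of its foot, on the face; z along the peg out of the face (leaning 40 degrees from vertical, away from the robot); x up the slope, towards the robot; y level across. The face reaches 145 mm down the slope, 55 mm up it and 85 mm to either side of the peg.
- jar: Bystander: glass jar, 68 mm across, 90 mm high, origin under its middle.
- mug: Bystander: white mug, 76 mm across, 90 mm high, origin under its middle.
- wax_bar: Bystander: reddish-brown bar of polishing wax, 100 x 45 x 35 mm high, origin under its middle.
- can: Bystander: can, 60 mm across, 110 mm high, origin under its middle.
Not all that is in view belongs to the job. There is more than one size of the spanner; the job needs the smaller.

How it is judged:
By the outcome, as a careful person would: the job done as asked, in the order asked, and still so for the second after the job is handed in, with the robot touching nothing.
It also fails if it takes over 70 s, if anything falls off the work surface, if the arm or the gripper's body presses on something with over 40 N, if the wrist force passes 120 N, or if a joint passes its speed limit or range.

### The arm

A 6-joint arm with a two-finger parallel gripper is mounted at the origin on the work surface. World frame = base frame: x ahead of the robot, y to its left, z up, the work surface at z = 0. Lengths are in m, angles in rad, forces in N, time in s.
With the tool pointing down it reaches from about 0.4 to 0.925 m from the base axis. Payload 12.5 kg.
Tool frame: the origin (TCP) lies at the very end of the fingers, on their centre line; the grasp point (between the pads) lies robot.tcp_to_grasp behind it (robot.tcp_to_grasp is the distance from the TCP to the grasp point, in m); z points along the fingers, y is the direction in which the jaws open and shut (so a half turn about z gives the same grasp; the last joint's range is limited). The gripper opens to 95 mm and grips with 3 to 60 N. Pads are 20 mm wide; open, the fingers measure 119 mm over their backs; the gripper's body (75 mm by 180 mm) begins 59 mm behind the grasp point.
Start: joints at [1.095, 0.491, 1.559, -0, 1.092, -0.106], TCP at [0.226, 0.583, 0.215] pointing down, gripper open.
Joint ranges: [-3.1, 3.1], [-0.84, 2.19], [0.05, 2.79], [-1.13, 4.28], [0.06, 2.93], [-2.69, 2.69]. Speed limits (rad/s): [2.22, 2.22, 2.79, 3.14, 3.14, 3.14].

### API

Orientations are given as a rotation vector (axis times angle).
In Python, from station import robot gives the robot as it stands. The module is installed in compiled form; this text tells all that it offers.
- The arm moves only by the tool step_arm, never from a script. Its arguments are lists of equal length, an entry for each row: "jaw": the closure in counts, from 0 (fully open) to 255 (shut); "linear": the shift along the tool's x, y, z in mm, a list of three; "dr": the turn, a rotation vector about the tool's x, y, z in rad, a list of three. In form: {"jaw": [jaw, ...], "linear": [[x, y, z], ...], "dr": [[ax, ay, az], ...]}. A call has 1 to 5 rows; each row is the pose to reach, as a shift and turn from the pose commanded when the call began, along the tool's axes at that moment; what a row does not reach only later rows make up. A row lasts 1/10 s, in which the tool goes at most 50 mm and 8.59 degrees, less where a joint would pass 70% of its speed; a pose out of reach is approached as far as the arm can. A call with a gripper value outside its range is refused whole. The fingers move at their own pace and stop on an object; the grip force is fixed at half the most. Time passes only in rows, so rows that repeat a pose let the fingers close. It gives the time, the measured TCP pose, the force and the opening at its end, in the units of the state.
- robot.get_state(): the state, without advancing time (a new reading comes with each control period).
- robot.read_camera(name): name is "scene" or "side" or "wrist"; returns the picture (420x560x3 uint8, red, green, blue); there is no depth.
- robot.calibration(name): a dict with "fovy" (degrees; the focal length in pixels is half the picture's height over the tangent of half this angle, whatever the lens; pixels are square), "cx", "cy" (the principal point, pixels), "D" ([k1, k2, p1, p2, k3] as OpenCV has them; the pictures are not rectified), "extrinsics" (4x4, takes a point from world to camera coordinates). Camera axes: x right, y up, looking along -z (the intrinsics and any distortion apply to the point x, -y, -z); pixel columns grow to the right and rows downward; lengths in m; the calibration is good to about 2 mm. A picture is of the moment at which its call begins: read the wrist's pose just before it. calibration takes no time and is no camera call; for the wrist camera it gives the pose at the moment of the call.
- robot.close_job(): hands the job in, once; it reports no verdict.
The state is a dict: "t": time; "joints": joint angles; "joint_vel": joint speeds; "tau": joint torques, N m; "tcp_pos": TCP position; "eef_rot": TCP orientation; "wrist_force": force on the tool from outside, world axes, zero at the start; "moment": the same for the moment, N m; "width": opening from 0.0 (shut) to 1.0 (fully open).
Only numpy, scipy, OpenCV 4.12 (cv2) and the standard library are available. Lean on these libraries where they do the work, as an engineer would, in place of code of your own. Each camera call takes 0.05 s, during which the arm holds its last target. There are 200 camera calls.

## Working session

There is one attempt and no reset: what is moved stays moved. The work goes in short steps, Python scripts to look and compute and a tool call to move; the robot and the scene stay as the last step left them, time stands still between calls to the robot, and variables do not carry over. Pictures are saved under pics/ and viewed, about 8 in all and at most 12, crops included, and the job is handed in when it is done.

Besides the shell and the picture viewer there is one more tool, called after "Request:" by a JSON object that holds its "api" and its "payload". step_arm: Moves the arm, as the interface text tells. Its arguments: {"type":"object","properties":{"jaw":{"type":"array"},"linear":{"type":"array"},"dr":{"type":"array"}},"required":["jaw","linear","dr"]}

```bash
mkdir -p pics; ls; cat > h.py <<'E'
import numpy as np, cv2
from station import robot
from scipy.spatial.transform import Rotation as R
def K(c): 
    f=210/np.tan(np.radians(c['fovy'])/2); return np.array([[f,0,c['cx']],[0,f,c['cy']],[0,0,1.]])
F=np.diag([1,-1,-1.])
def shot(name,fn):
    c=robot.calibration(name); im=robot.read_camera(name); cv2.imwrite(f'pics/{fn}.png',im[:,:,::-1]); np.save(f'pics/{fn}.npy',c,allow_pickle=True); return c,im
def load(fn): return np.load(f'pics/{fn}.npy',allow_pickle=True).item()
def ray(c,uv):
    p=cv2.undistortPoints(np.array(uv,float).reshape(-1,1,2),K(c),np.array(c['D'],float)).reshape(-1,2)
    E=np.array(c['extrinsics']); d=np.c_[p,np.ones(len(p))]@F@E[:3,:3]; return -E[:3,:3].T@E[:3,3],d
def onz(c,uv,z):
    o,d=ray(c,uv); z=np.broadcast_to(z,len(d)); return o+d*((z-o[2])/d[:,2])[:,None]
def proj(c,P):
    E=np.array(c['extrinsics']); q=(np.array(P,float).reshape(-1,3)@E[:3,:3].T+E[:3,3])@F
    return cv2.projectPoints(q,np.zeros(3),np.zeros(3),K(c),np.array(c['D'],float))[0].reshape(-1,2)
def tri(obs):
    A=np.zeros((3,3));b=np.zeros(3)
    for c,uv in obs:
        o,d=ray(c,[uv]);d=d[0]/np.linalg.norm(d[0]);M=np.eye(3)-np.outer(d,d);A+=M;b+=M@o
    return np.linalg.solve(A,b)
def delta(pos,rot):
    "shift (mm) and turn in the tool axes from measured pose to target"
    s=robot.get_state();Rt=R.from_rotvec(s['eef_rot']);r=R.from_matrix(rot) if np.shape(rot)==(3,3) else R.from_rotvec(rot)
    return np.round(Rt.inv().apply(np.array(pos)-s['tcp_pos'])*1000,1),np.round((Rt.inv()*r).as_rotvec(),4)
E
python3 - <<'E'
from h import *
np.set_printoptions(precision=4,suppress=True)
for n in('scene','side','wrist'):
    c,_=shot(n,n+'0'); E=np.array(c['extrinsics']); print(n,c['fovy'],c['D'],'pos',-E[:3,:3].T@E[:3,3],'look',-E[2,:3])
print(robot.get_state(),robot.tcp_to_grasp)
a=np.hstack([cv2.imread('pics/scene0.png')])
E
```

```text
pics
scene 53.47031951279573 [0.0125 0.     0.     0.     0.    ] pos [1.1099 0.4026 0.8147] look [-0.6205 -0.3872 -0.682 ]
side 50.928167119341346 [-0.0865  0.      0.      0.      0.    ] pos [ 0.2353 -0.9082  0.8677] look [ 0.1966  0.7544 -0.6263]
wrist 62.84245852108321 [-0.0392  0.      0.      0.      0.    ] pos [0.1498 0.6125 0.3841] look [ 0.2684 -0.1051 -0.9575]
{'t': 0.15, 'joints': array([ 1.0954,  0.4914,  1.5593, -0.    ,  1.0917, -0.1056]), 'joint_vel': array([-0.0012, -0.0014, -0.0002,  0.0003, -0.0009,  0.0008]), 'tau': array([  0.0019, -61.2897, -25.8273,   0.0693,   0.0474,  -0.0001]), 'tcp_pos': array([0.2258, 0.5826, 0.2142]), 'eef_rot': array([-0.5776, -3.0878,  0.0013]), 'wrist_force': array([ 1.024 , -0.0336, -0.8312]), 'moment': array([ 0.0027,  0.0001, -0.0473]), 'width': 1.0010185680718002} 0.0188
```

View pics/scene0.png

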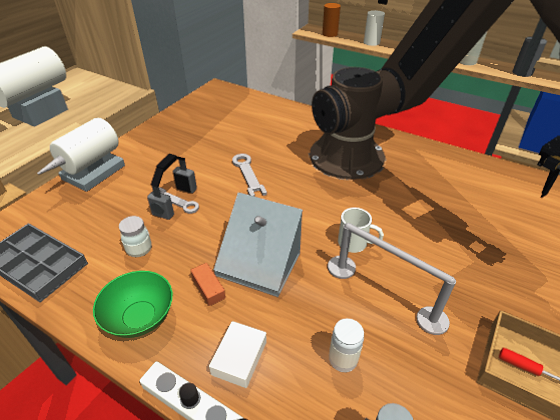

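View pics/side0.png

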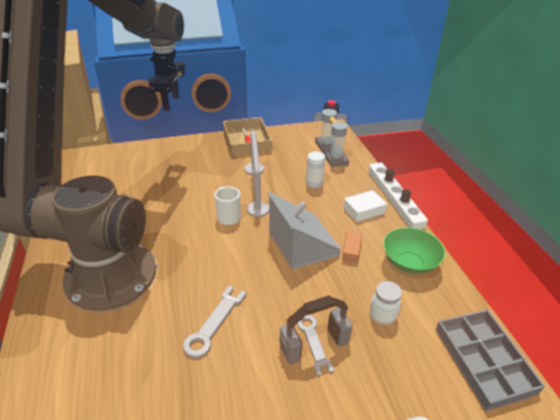

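The scene picture shows the defenders over the small spanner (crown about 172,160; eye about 190,206), the large spanner at (248,175), the rack with its peg (258,222), and the bar from (347,227) to (450,281). The side picture shows the defenders' arch at (318,305), the eye at (308,324), the peg at (300,210) and the bar near (256,170).

```bash
python3 - <<'E'
from h import *
np.set_printoptions(precision=4,suppress=True)
s=load('scene0');d=load('side0')
print('rail bar ends',onz(s,[[347,227],[450,281]],.148)); print('rail feet',onz(s,[[342,267],[433,320]],0.004))
print('eye',onz(s,[[190,206]],.005),onz(d,[[308,324]],.005))
print('crown tri',tri([(s,(172,157)),(d,(318,303))]))
print('peg tip',tri([(s,(258,220)),(d,(301,208))]))
print('cups',onz(s,[[160,216],[186,191]],0))
print('mug',onz(s,[[355,245]],0),'can/white',onz(s,[[345,360]],0), 'jar',onz(s,[[135,248]],0))
a=[cv2.resize(cv2.imread('pics/scene0.png')[y:y+100,x:x+130],None,fx=3,fy=3,interpolation=2) for x,y in((110,140),(200,180))]
b=[cv2.resize(cv2.imread('pics/side0.png')[y:y+100,x:x+130],None,fx=3,fy=3,interpolation=2) for x,y in((255,285),(240,185))]
cv2.imwrite('pics/crop1.png',np.vstack([np.hstack(a),np.hstack(b)]))
E
```

```text
rail bar ends [[0.4529 0.1899 0.148 ]
 [0.4876 0.4275 0.148 ]]
rail feet [[0.4482 0.1919 0.004 ]
 [0.4829 0.4288 0.004 ]]
eye [[ 0.4678 -0.2828  0.005 ]] [[ 0.4748 -0.2853  0.005 ]]
crown tri [ 0.4627 -0.336   0.1508]
peg tip [ 0.5311 -0.0026  0.1373]
cups [[ 0.5414 -0.3329  0.    ]
 [ 0.4168 -0.342   0.    ]]
mug [[0.3584 0.1887 0.    ]] can/white [[0.67   0.3006 0.    ]] jar [[ 0.6681 -0.304   0.    ]]
```

View pics/crop1.png

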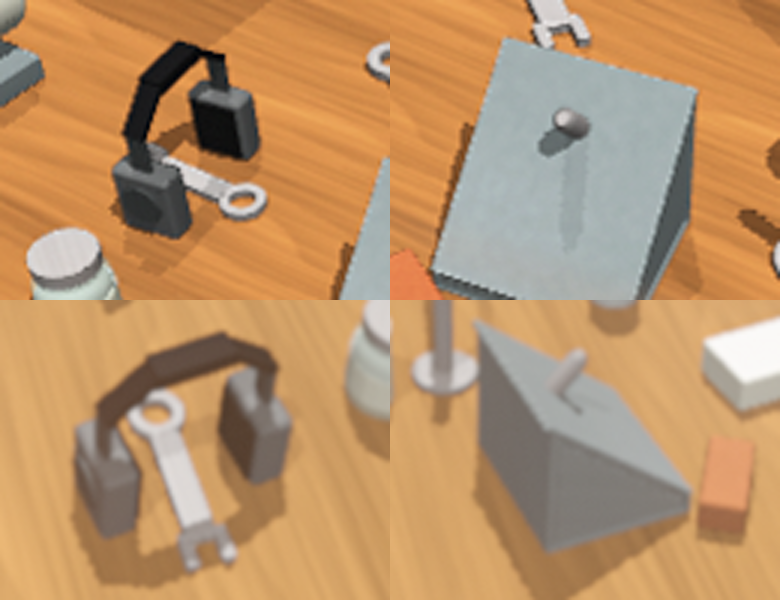

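Fingers need a clear route. I will pass over the rail and the peg on the way, taking one close picture at each.

```bash
python3 - <<'E'
from h import *
D=np.array([[-1,0,0],[0,1,0],[0,0,-1.]]).T
print(delta([.42,.31,.40],D)); print(robot.get_state()['tcp_pos'])
E
```

```text
(array([-279.6, -184.1, -185.7]), array([-8.000e-04, -2.000e-04, -3.698e-01]))
[0.22581247 0.58258448 0.21420348]
```

Request:
{"api": "step_arm", "payload": {"jaw": [0, 0, 0, 0, 0], "linear": [[-35, -23, -23], [-70, -46, -46], [-105, -69, -69], [-140, -92, -92], [-175, -115, -115]], "dr": [[0, 0, -0.046], [0, 0, -0.092], [0, 0, -0.138], [0, 0, -0.184], [0, 0, -0.23]]}}

```text
t: 0.65
tcp_pos: [0.3481, 0.4107, 0.3304]
eef_rot: [-0.216, -3.134, 0.0]
wrist_force: [0.2, 0.1, -0.2]
width: 1.003
```

Request:
{"api": "step_arm", "payload": {"jaw": [0, 0, 0, 0, 0], "linear": [[-26, -28, -22], [-52, -56, -44], [-86, -91, -71], [-86, -91, -71], [-86, -91, -71]], "dr": [[0, 0, -0.04], [0, 0, -0.09], [0, 0, -0.14], [0, 0, -0.14], [0, 0, -0.14]]}}

```text
t: 1.15
tcp_pos: [0.4205, 0.3094, 0.4008]
eef_rot: [0.004, 3.141, 0.001]
wrist_force: [-0.8, -0.0, 0.6]
width: 1.003
```

```bash
python3 - <<'E'
from h import *
shot('wrist','wrail'); 
D=np.array([[-1,0,0],[0,1,0],[0,0,-1.]]).T
print(robot.get_state()); print(delta([.50,-.02,.42],D)); print(delta([.46,-.31,.36],D))
E
```

```text
{'t': 1.2, 'joints': array([ 5.09537033e-01,  2.00503638e-01,  1.50963880e+00,  3.58716674e-04,
        1.43206595e+00, -1.05997078e+00]), 'joint_vel': array([ 0.0290139 ,  0.01118556,  0.0136673 ,  0.00148059, -0.00270928,
        0.00339814]), 'tau': array([ -1.59475811, -46.1309731 , -30.95866442,  -0.07039801,
         0.15507594,  -0.13873744]), 'tcp_pos': array([0.41977265, 0.31014844, 0.40011003]), 'eef_rot': array([-2.10160949e-03, -3.14088115e+00, -1.46566219e-05]), 'wrist_force': array([-0.14646413, -0.2921389 ,  0.17987743]), 'moment': array([ 0.05370833, -0.02568208, -0.0580596 ]), 'width': 0.9972967947961665}
(array([ -80.7, -330. ,  -20. ]), array([ 0.    , -0.0007, -0.0013]))
(array([ -41.1, -620.1,   40.1]), array([ 0.    , -0.0007, -0.0013]))
```

Request:
{"api": "step_arm", "payload": {"jaw": [0, 0, 0, 0, 0], "linear": [[-11, -45, -3], [-22, -90, -6], [-34, -138, -9], [-46, -186, -12], [-58, -235, -15]], "dr": [[0, 0, 0], [0, 0, 0], [0, 0, 0], [0, 0, 0], [0, 0, 0]]}}

```text
t: 1.7
tcp_pos: [0.4775, 0.0754, 0.4148]
eef_rot: [0.003, -3.14, -0.001]
wrist_force: [1.1, 0.3, 1.1]
width: 0.997
```

Request:
{"api": "step_arm", "payload": {"jaw": [0, 0, 0, 0], "linear": [[-11, -47, -3], [-22, -95, -5], [-22, -95, -5], [-22, -95, -5]], "dr": [[0, 0, 0], [0, 0, 0], [0, 0, 0], [0, 0, 0]]}}

```text
t: 2.1
tcp_pos: [0.4999, -0.0188, 0.4194]
eef_rot: [-0.001, -3.14, -0.001]
wrist_force: [0.5, -0.3, -0.8]
width: 0.999
```

```bash
python3 - <<'E'
from h import *
shot('wrist','wpeg'); 
D=np.array([[-1,0,0],[0,1,0],[0,0,-1.]]).T
print(robot.get_state()['joints']); print(delta([.46,-.31,.37],D))
cv2.imwrite('pics/two.png',np.hstack([cv2.imread('pics/wrail.png')[:,80:480],cv2.imread('pics/wpeg.png')[:,80:480]]))
E
```

```text
[-1.68576994e-01  1.56768358e-01  1.51596727e+00  5.04764944e-04
  1.47053578e+00 -1.74013022e+00]
(array([  39.8, -292. ,   49.6]), array([ 0.0008, -0.0016,  0.0007]))
```

View pics/two.png

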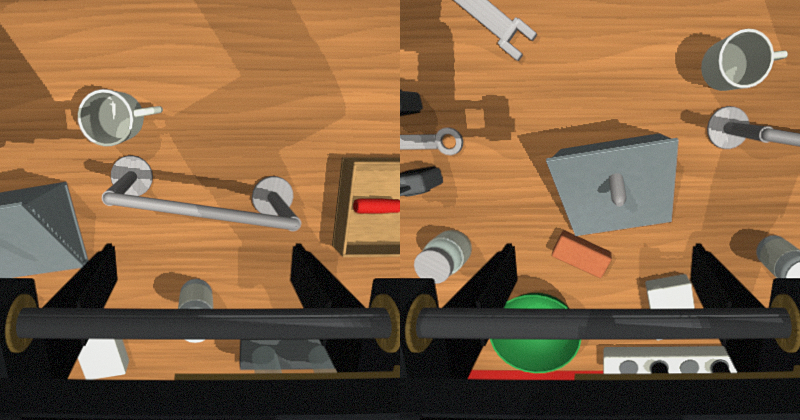

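The left half shows the bar from (105,198) to (299,224). The right half shows the rack face corners at (548,160), (677,139), (670,218) and (577,235), with the peg's foot near (613,178) and its tip near (620,203).

```bash
cat > fit.py <<'E'
from h import *
from scipy.optimize import least_squares
def fit(model,obs,x0):
    "model: local pts dict; obs: list (cal,name,uv); x=(x,y,yaw)"
    f=lambda x:np.concatenate([proj(c,R.from_euler('z',x[2]).apply(model[n])+[x[0],x[1],0])[0]-uv for c,n,uv in obs])
    r=least_squares(f,x0,loss='soft_l1'); print(np.round(r.x,4),'res px',np.round(r.fun.reshape(-1,2),1).tolist()); return r.x
E
python3 - <<'E'
from fit import *
np.set_printoptions(precision=4,suppress=True)
s,d,wr,wp=map(load,('scene0','side0','wrail','wpeg'))
b=onz(wr,[[185,198],[379,224]],.148); print('bar',b,b.mean(0),np.linalg.norm(b[1]-b[0]))
C,S=np.cos(np.radians(40)),np.sin(np.radians(40)); h=.1*C
zt=.024+.2*S; pf=np.array([-h+.145*C,0,.024+.145*S]); pt=pf+.045*np.array([-S,0,C])
m=dict(tl=[h,-.085,zt],tr=[h,.085,zt],bl=[-h,-.085,.024],br=[-h,.085,.024],pf=pf,pt=pt)
# facing +x_rack (toward robot, world -x): local +y is world -y
obs=[(wp,'tr',(228,160)),(wp,'tl',(357,139)),(wp,'br',(257,235)),(wp,'bl',(350,218)),(wp,'pt',(300,204)),
 (s,'tr',(239.3,192.7)),(s,'tl',(301.3,210.7)),(s,'br',(215,270)),(s,'pt',(260.3,220.7)),
 (d,'tr',(292.3,228.3)),(d,'tl',(269,192.3)),(d,'br',(340,248.3)),(d,'pt',(303,202))]
x=fit(m,obs,[.53,0,3.1])
x2=fit(m,[o for o in obs if o[0] is wp],[.53,0,3.1])
for q in(x,x2): print('peg foot,tip',R.from_euler('z',q[2]).apply([pf,pt])+[q[0],q[1],0])
E
```

```text
bar [[0.4509 0.1843 0.148 ]
 [0.4869 0.4346 0.148 ]] [0.4689 0.3094 0.148 ] 0.25284174972939183
[0.5462 0.0049 3.2999] res px [[-1.7, 0.3], [2.1, -0.2], [-1.2, 0.3], [2.0, 2.6], [0.3, -1.1], [-1.9, -0.7], [1.0, -1.4], [-1.8, 0.0], [-3.3, -1.2], [-0.0, -2.1], [-1.8, -2.3], [0.2, -0.4], [0.1, -0.6]]
[0.5461 0.0045 3.3036] res px [[-2.2, 0.5], [1.5, -0.5], [-1.3, 0.4], [1.9, 2.4], [-0.0, -1.2]]
peg foot,tip [[ 0.5121 -0.0005  0.1172]
 [ 0.5407  0.0041  0.1517]]
peg foot,tip [[ 0.5121 -0.001   0.1172]
 [ 0.5406  0.0036  0.1517]]
```

Request:
{"api": "step_arm", "payload": {"jaw": [0, 0, 0, 0, 0], "linear": [[6, -45, 8], [12, -90, 16], [18, -136, 24], [24, -182, 32], [30, -228, 40]], "dr": [[0, 0, 0], [0, 0, 0], [0, 0, 0], [0, 0, 0], [0, 0, 0]]}}

```text
t: 2.65
tcp_pos: [0.4702, -0.2467, 0.3802]
eef_rot: [-0.005, 3.141, 0.001]
wrist_force: [0.2, 0.4, -1.0]
width: 1.0
```

Request:
{"api": "step_arm", "payload": {"jaw": [0, 0, 0, 0], "linear": [[5, -32, 5], [10, -64, 10], [10, -64, 10], [10, -64, 10]], "dr": [[0, 0, 0], [0, 0, 0], [0, 0, 0], [0, 0, 0]]}}

```text
t: 3.05
tcp_pos: [0.4606, -0.3098, 0.3701]
eef_rot: [0.002, -3.141, -0.002]
wrist_force: [-0.1, 0.6, 0.1]
width: 1.0
```

```bash
python3 - <<'E'
from h import *
shot('wrist','wdef'); print(robot.get_state()['tcp_pos'],robot.get_state()['joints'])
cv2.imwrite('pics/wdefc.png',cv2.resize(cv2.imread('pics/wdef.png')[60:320,130:470],None,fx=2.3,fy=2.3,interpolation=2))
E
```

```text
[ 0.46067473 -0.30942338  0.37053223] [-7.10706851e-01  2.68551602e-01  1.49255654e+00  4.41758745e-04
  1.38092955e+00 -2.28356120e+00]
```

View pics/wdefc.png

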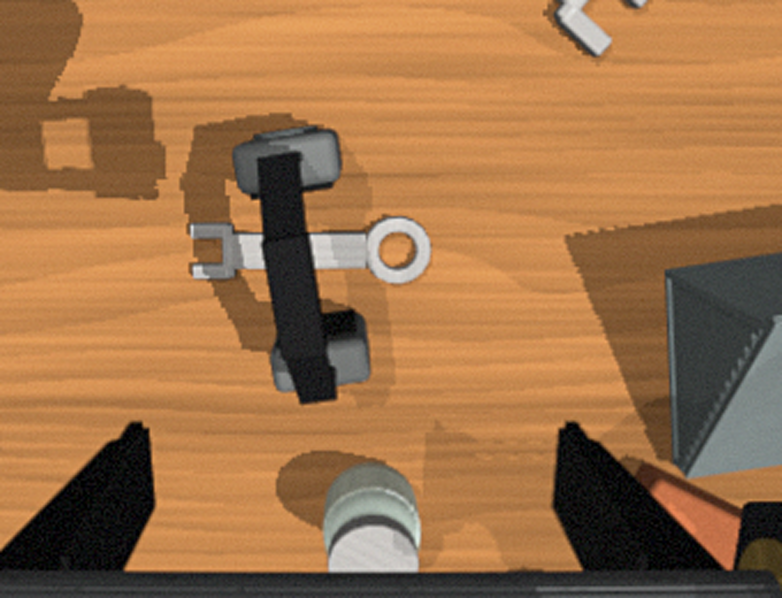

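The crop shows the pad with its centre near (295,298), and the band ends at (280,158) and (318,400). The spanner's eye is at (398,250) and its jaw end at (191,250).

```bash
python3 - <<'E'
from h import *
np.set_printoptions(precision=4,suppress=True)
w=load('wdef'); f=lambda p:np.array(p,float)/2.3+[130,60]
e=onz(w,f([[280,155],[318,402]]),.112);print('band ends',e,np.linalg.norm(e[1]-e[0]),e.mean(0),'yaw',np.arctan2(*(e[1]-e[0])[1::-1]))
p=onz(w,f([[286,240],[304,362],[295,300]]),.15);print('pad',p,np.linalg.norm(p[1]-p[0]),'yaw',np.arctan2(*(p[1]-p[0])[1::-1]))
q=onz(w,f([[398,250],[191,250]]),.010);v=q[0]-q[1];n=np.linalg.norm(v);print('spanner',q,n,'yaw',np.arctan2(v[1],v[0]),'origin',q[0]-v/n*.055)
yaw=np.arctan2(*(e[1]-e[0])[1::-1]); c,s=np.cos(yaw),np.sin(yaw)
D=np.array([[-c,-s,0],[-s,c,0],[0,0,-1.]]).T
ctr=(p[:2].mean(0)+e.mean(0))/2
print(ctr,delta([ctr[0],ctr[1],.137],D))
E
```

```text
band ends [[ 0.4038 -0.3476  0.112 ]
 [ 0.5432 -0.3292  0.112 ]] 0.14065123009262512 [ 0.4735 -0.3384  0.112 ] yaw 0.1315847257316191
pad [[ 0.4428 -0.3423  0.15  ]
 [ 0.5065 -0.3344  0.15  ]
 [ 0.4734 -0.3384  0.15  ]] 0.06413368865235244 yaw 0.12281086781226395
spanner [[ 0.4724 -0.2784  0.01  ]
 [ 0.4724 -0.4186  0.01  ]] 0.14019418818776516 yaw 1.5704491598376156 origin [ 0.4724 -0.3334  0.01  ]
[ 0.4741 -0.3384  0.131 ] (array([-13.3, -29.1, 233.5]), array([ 0.0006, -0.    , -0.1296]))
```

Request:
{"api": "step_arm", "payload": {"jaw": [0, 0, 0, 0, 0], "linear": [[-3, -6, 40], [-6, -12, 80], [-10, -22, 120], [-13, -29, 160], [-13, -29, 190]], "dr": [[0, 0, -0.03], [0, 0, -0.06], [0, 0, -0.1], [0, 0, -0.13], [0, 0, -0.13]]}}

```text
t: 3.6
tcp_pos: [0.4737, -0.3385, 0.1788]
eef_rot: [0.209, -3.134, -0.001]
wrist_force: [0.3, -0.5, -0.3]
width: 1.0
```

Request:
{"api": "step_arm", "payload": {"jaw": [0, 0, 0, 0], "linear": [[0, 0, 15], [0, 0, 30], [0, 0, 43], [0, 0, 43]], "dr": [[0, 0, 0], [0, 0, 0], [0, 0, 0], [0, 0, 0]]}}

```text
t: 4.0
tcp_pos: [0.4732, -0.3386, 0.1365]
eef_rot: [0.207, -3.134, -0.002]
wrist_force: [0.6, 0.2, 0.8]
width: 1.001
```

Request:
{"api": "step_arm", "payload": {"jaw": [120, 200, 255, 255, 255], "linear": [[0, 0, 0], [0, 0, 0], [0, 0, 0], [0, 0, 0], [0, 0, 0]], "dr": [[0, 0, 0], [0, 0, 0], [0, 0, 0], [0, 0, 0], [0, 0, 0]]}}

```text
t: 4.5
tcp_pos: [0.473, -0.3404, 0.1378]
eef_rot: [-0.204, 3.135, -0.0]
wrist_force: [-0.3, 0.0, 0.3]
width: 0.636
```

Request:
{"api": "step_arm", "payload": {"jaw": [255, 255, 255], "linear": [[0, 0, 0], [0, 0, 0], [0, 0, 0]], "dr": [[0, 0, 0], [0, 0, 0], [0, 0, 0]]}}

```text
t: 4.8
tcp_pos: [0.4729, -0.3403, 0.1375]
eef_rot: [-0.204, 3.135, 0.0]
wrist_force: [0.9, 0.1, -0.2]
width: 0.382
```

Request:
{"api": "step_arm", "payload": {"jaw": [255, 255, 255, 255, 255], "linear": [[0, 0, 0], [0, 0, 0], [0, 0, 0], [0, 0, 0], [0, 0, 0]], "dr": [[0, 0, 0], [0, 0, 0], [0, 0, 0], [0, 0, 0], [0, 0, 0]]}}

```text
t: 5.3
tcp_pos: [0.4729, -0.3402, 0.1375]
eef_rot: [0.204, -3.135, -0.0]
wrist_force: [0.1, -0.1, -0.8]
width: 0.249
```

Request:
{"api": "step_arm", "payload": {"jaw": [255, 255, 255, 255, 255], "linear": [[0, 0, -5], [0, 0, -15], [0, 0, -30], [0, 0, -50], [0, 0, -70]], "dr": [[0, 0, 0], [0, 0, 0], [0, 0, 0], [0, 0, 0], [0, 0, 0]]}}

```text
t: 5.8
tcp_pos: [0.4729, -0.3402, 0.2089]
eef_rot: [-0.204, 3.135, 0.0]
wrist_force: [0.5, -0.2, -3.4]
width: 0.249
```

```bash
python3 - <<'E'
from h import *
print(robot.get_state())
shot('side','side1');
yaw=np.arctan2(.4869-.4509,.4346-.1843)*-1; print(yaw); c,s=np.cos(yaw),np.sin(yaw)
D=np.array([[-c,-s,0],[-s,c,0],[0,0,-1.]]).T
print(delta([.50,-.05,.35],D),delta([.4689,.3094,.25],D))
E
```

```text
{'t': 5.8, 'joints': array([-7.37007964e-01,  4.36411715e-01,  1.67265631e+00,  1.32240484e-04,
        1.03250024e+00, -2.43809144e+00]), 'joint_vel': array([ 7.25297796e-04, -2.21012563e-01, -2.34897629e-01, -6.68712637e-04,
        4.45390806e-01,  1.00892623e-05]), 'tau': array([ 3.99104599e-02, -5.62049031e+01, -2.43061924e+01, -7.44822901e-02,
       -6.74187820e-01,  7.26348117e-04]), 'tcp_pos': array([ 0.4729233 , -0.34019596,  0.20892991]), 'eef_rot': array([-2.04397186e-01,  3.13483761e+00,  9.64343572e-05]), 'wrist_force': array([ 0.48883493, -0.17625113, -3.42481873]), 'moment': array([-0.01369374,  0.02411728,  0.00760417]), 'width': 0.24883360841053215}
-0.14284778414266702
(array([ -64.2,  284.6, -138.6]), array([-0.0031,  0.0036,  0.2732])) (array([-79.8, 645.4, -39.8]), array([-0.0031,  0.0036,  0.2732]))
```

Request:
{"api": "step_arm", "payload": {"jaw": [255, 255, 255, 255, 255], "linear": [[-3, 10, -40], [-12, 45, -75], [-22, 85, -105], [-34, 130, -130], [-46, 175, -160]], "dr": [[0, 0, 0.03], [0, 0, 0.06], [0, 0, 0.09], [0, 0, 0.12], [0, 0, 0.15]]}}

```text
t: 6.35
tcp_pos: [0.4944, -0.167, 0.3635]
eef_rot: [0.034, 3.141, 0.0]
wrist_force: [1.4, -0.3, -2.5]
width: 0.255
```

Request:
{"api": "step_arm", "payload": {"jaw": [255, 255, 255, 255, 255], "linear": [[4, 46, -6], [8, 92, -12], [12, 138, -18], [15, 184, -24], [18, 230, -30]], "dr": [[0, 0, 0.024], [0, 0, 0.048], [0, 0, 0.072], [0, 0, 0.096], [0, 0, 0.12]]}}

```text
t: 6.85
tcp_pos: [0.4807, 0.0633, 0.393]
eef_rot: [0.221, 3.133, 0.0]
wrist_force: [1.1, -1.7, -2.5]
width: 0.249
```

Request:
{"api": "step_arm", "payload": {"jaw": [255, 255, 255, 255, 255], "linear": [[9, 47, 0], [18, 94, 0], [28, 141, 0], [38, 190, 0], [47, 236, 0]], "dr": [[0, 0, 0], [0, 0, 0], [0, 0, 0], [0, 0, 0], [0, 0, 0]]}}

```text
t: 7.35
tcp_pos: [0.4669, 0.3039, 0.3927]
eef_rot: [0.219, 3.134, 0.0]
wrist_force: [0.8, -1.1, -2.8]
width: 0.25
```

Request:
{"api": "step_arm", "payload": {"jaw": [255, 255], "linear": [[0, 0, 0], [0, 0, 0]], "dr": [[0, 0, 0], [0, 0, 0]]}}

```text
t: 7.55
tcp_pos: [0.4672, 0.3026, 0.3921]
eef_rot: [-0.216, -3.134, 0.001]
wrist_force: [0.5, 0.5, -2.5]
width: 0.249
```

```bash
python3 - <<'E'
from h import *
print(robot.get_state())
yaw=-.1428; c,s=np.cos(yaw),np.sin(yaw)
D=np.array([[-c,-s,0],[-s,c,0],[0,0,-1.]]).T
print(delta([.4689,.3094,.18],D))
E
```

```text
{'t': 7.55, 'joints': array([ 4.56133316e-01,  2.61749625e-01,  1.44792699e+00, -1.36367152e-04,
        1.43266634e+00, -9.77091211e-01]), 'joint_vel': array([-0.03975586, -0.01843711,  0.0112891 , -0.00155877,  0.00065026,
       -0.00639873]), 'tau': array([ 1.97311565e+00, -5.01175439e+01, -3.15751362e+01,  1.61209842e-01,
        3.23771930e-02,  1.48253250e-01]), 'tcp_pos': array([0.46719892, 0.30259129, 0.39206541]), 'eef_rot': array([-2.15857427e-01, -3.13358507e+00,  7.74081519e-04]), 'wrist_force': array([ 0.48193966,  0.4880753 , -2.48043942]), 'moment': array([-0.0316597 ,  0.03333164, -0.02256871]), 'width': 0.24880076626808664}
(array([ -0.9,   7.1, 212.1]), array([-0.0005, -0.0005,  0.0052]))
```

Request:
{"api": "step_arm", "payload": {"jaw": [255, 255, 255, 255, 255], "linear": [[0, 3, 35], [0, 7, 70], [0, 7, 100], [0, 7, 130], [0, 7, 160]], "dr": [[0, 0, 0], [0, 0, 0], [0, 0, 0], [0, 0, 0], [0, 0, 0]]}}

```text
t: 8.05
tcp_pos: [0.469, 0.3073, 0.2317]
eef_rot: [0.222, 3.133, 0.0]
wrist_force: [0.5, -0.0, -3.5]
width: 0.248
```

Request:
{"api": "step_arm", "payload": {"jaw": [255, 255, 255, 255], "linear": [[0, 0, 20], [0, 0, 40], [0, 0, 52], [0, 0, 52]], "dr": [[0, 0, 0], [0, 0, 0], [0, 0, 0], [0, 0, 0]]}}

```text
t: 8.45
tcp_pos: [0.4685, 0.3076, 0.1795]
eef_rot: [-0.221, -3.132, 0.002]
wrist_force: [-0.5, -0.4, -3.0]
width: 0.25
```

```bash
python3 - <<'E'
from h import *
print(robot.get_state())
shot('scene','s2');shot('side','d2')
z=lambda f,x,y:cv2.resize(cv2.imread(f'pics/{f}.png')[y:y+200,x:x+130],None,fx=3,fy=3,interpolation=2)
cv2.imwrite('pics/c2.png',np.hstack([z('s2',330,150),z('d2',190,60)]))
E
```

```text
{'t': 8.45, 'joints': array([ 4.63187422e-01,  4.39831228e-01,  1.75871714e+00, -2.26813176e-05,
        9.45269792e-01, -9.66565866e-01]), 'joint_vel': array([ 0.00603455, -0.02629302, -0.03615821,  0.00102886,  0.03076682,
        0.00283297]), 'tau': array([-7.25769228e-02, -5.53686190e+01, -2.31175822e+01,  1.88323361e-02,
       -3.60725597e-01, -6.75397605e-03]), 'tcp_pos': array([0.46848885, 0.30763091, 0.17951081]), 'eef_rot': array([-2.21211081e-01, -3.13188292e+00,  1.80217996e-03]), 'wrist_force': array([-0.47127852, -0.38341174, -2.98394016]), 'moment': array([0.04696853, 0.01201427, 0.02543854]), 'width': 0.24980550781563451}
```

View pics/c2.png

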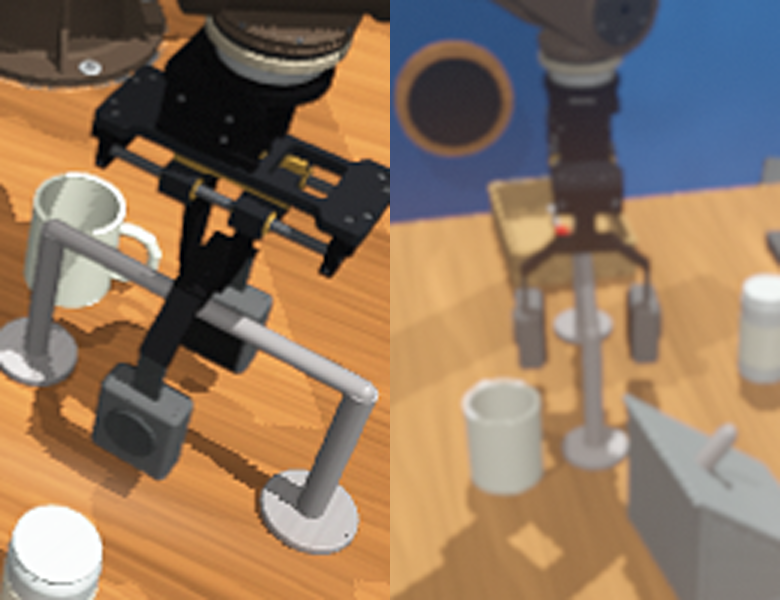

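Both cups straddle the bar, with the bar (side-view crop, 590,330) midway between them (530 and 643). I will lower it in slow steps.

Request:
{"api": "step_arm", "payload": {"jaw": [255, 255, 255, 255, 255], "linear": [[0, 0, 5], [0, 0, 9], [0, 0, 13], [0, 0, 16], [0, 0, 17]], "dr": [[0, 0, 0], [0, 0, 0], [0, 0, 0], [0, 0, 0], [0, 0, 0]]}}

```text
t: 9.05
tcp_pos: [0.4686, 0.3087, 0.1631]
eef_rot: [-0.219, -3.134, 0.0]
wrist_force: [-0.3, 0.2, -3.0]
width: 0.25
```

Request:
{"api": "step_arm", "payload": {"jaw": [255, 255, 255], "linear": [[0, 0, 0.7], [0, 0, 1.4], [0, 0, 2]], "dr": [[0, 0, 0], [0, 0, 0], [0, 0, 0]]}}

```text
t: 9.35
tcp_pos: [0.4687, 0.3088, 0.1615]
eef_rot: [0.219, 3.134, 0.0]
wrist_force: [-0.0, -0.4, -2.2]
width: 0.249
```

Request:
{"api": "step_arm", "payload": {"jaw": [255, 255], "linear": [[0, 0, 0.7], [0, 0, 1]], "dr": [[0, 0, 0], [0, 0, 0]]}}

```text
t: 9.55
tcp_pos: [0.4687, 0.3088, 0.1605]
eef_rot: [0.219, 3.134, 0.0]
wrist_force: [0.1, 0.7, -3.5]
width: 0.248
```

Request:
{"api": "step_arm", "payload": {"jaw": [255, 255], "linear": [[0, 0, 0.5], [0, 0, 1]], "dr": [[0, 0, 0], [0, 0, 0]]}}

```text
t: 9.75
tcp_pos: [0.4688, 0.3088, 0.1597]
eef_rot: [0.219, 3.134, 0.0]
wrist_force: [-1.8, -1.2, 3.6]
width: 0.251
```

Request:
{"api": "step_arm", "payload": {"jaw": [255, 255], "linear": [[0, 0, 0.5], [0, 0, 1]], "dr": [[0, 0, 0], [0, 0, 0]]}}

```text
t: 9.95
tcp_pos: [0.4688, 0.3088, 0.1595]
eef_rot: [0.219, 3.133, 0.001]
wrist_force: [-3.8, -2.1, 13.8]
width: 0.249
```

Request:
{"api": "step_arm", "payload": {"jaw": [255, 120, 120, 120, 100], "linear": [[0, 0, -1], [0, 0, -1], [0, 0, -1], [0, 0, -1], [0, 0, -1]], "dr": [[0, 0, 0], [0, 0, 0], [0, 0, 0], [0, 0, 0], [0, 0, 0]]}}

```text
t: 10.45
tcp_pos: [0.4687, 0.3088, 0.1594]
eef_rot: [0.219, 3.134, 0.0]
wrist_force: [0.0, 0.1, 0.5]
width: 0.53
```

Request:
{"api": "step_arm", "payload": {"jaw": [60, 60, 60], "linear": [[0, 0, 0], [0, 0, 0], [0, 0, 0]], "dr": [[0, 0, 0], [0, 0, 0], [0, 0, 0]]}}

```text
t: 10.75
tcp_pos: [0.4687, 0.3087, 0.1595]
eef_rot: [0.219, 3.134, 0.0]
wrist_force: [-0.0, -0.4, -0.5]
width: 0.748
```

Request:
{"api": "step_arm", "payload": {"jaw": [60, 60, 60, 0, 0], "linear": [[0, 0, -10], [0, 0, -45], [0, 0, -90], [0, 0, -138], [0, 0, -185]], "dr": [[0, 0, 0], [0, 0, 0], [0, 0, 0], [0, 0, 0], [0, 0, 0]]}}

```text
t: 11.25
tcp_pos: [0.4682, 0.3085, 0.3474]
eef_rot: [0.219, 3.133, 0.001]
wrist_force: [1.4, 0.3, -0.3]
width: 0.879
```

```bash
python3 - <<'E'
from h import *
shot('scene','s3');shot('side','d3')
D=np.array([[0,1,0],[1,0,0],[0,0,-1.]]).T
print(robot.get_state()['tcp_pos'],delta([.472,-.333,.33],D))
z=lambda f,x,y:cv2.resize(cv2.imread(f'pics/{f}.png')[y:y+200,x:x+130],None,fx=3,fy=3,interpolation=2)
cv2.imwrite('pics/c3.png',np.hstack([z('s3',330,150),z('d3',190,60)]))
E
```

```text
[0.46982288 0.30939214 0.3515681 ] (array([ -91.4, -636. ,   18.4]), array([0.0115, 0.0028, 1.4311]))
```

View pics/c3.png

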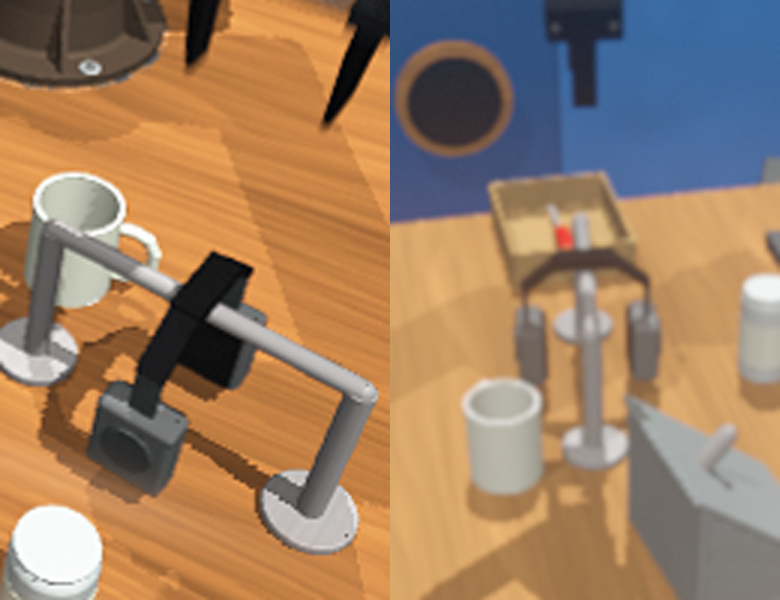

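The defenders hang level with the bar between the cups (scene crop cups at 140,435 and 240,340; the mug is untouched). Next I go to the spanner.

Request:
{"api": "step_arm", "payload": {"jaw": [0, 0, 0, 0, 0], "linear": [[-6, -45, 0], [-13, -90, 1], [-20, -136, 1], [-26, -182, 2], [-33, -228, 3]], "dr": [[0, 0, 0], [0, 0, 0], [0, 0, 0], [0, 0, 0], [0, 0, 0]]}}

```text
t: 11.85
tcp_pos: [0.4689, 0.0767, 0.3416]
eef_rot: [0.219, 3.134, 0.0]
wrist_force: [1.1, -0.2, 0.2]
width: 1.001
```

Request:
{"api": "step_arm", "payload": {"jaw": [0, 0, 0, 0, 0], "linear": [[-6, -45, 0], [-13, -90, 1], [-20, -136, 1], [-26, -182, 2], [-33, -228, 3]], "dr": [[0, 0, 0.14], [0, 0, 0.28], [0, 0, 0.42], [0, 0, 0.56], [0, 0, 0.7]]}}

```text
t: 12.35
tcp_pos: [0.4699, -0.1538, 0.3387]
eef_rot: [1.289, 2.865, 0.0]
wrist_force: [1.2, 0.9, 0.1]
width: 1.001
```

Request:
{"api": "step_arm", "payload": {"jaw": [0, 0, 0, 0, 0], "linear": [[-27, -24, 3], [-54, -49, 6], [-81, -73, 9], [-108, -97, 11], [-135, -122, 13]], "dr": [[0, 0, 0.146], [0, 0, 0.292], [0, 0, 0.438], [0, 0, 0.584], [0, 0, 0.73]]}}

```text
t: 12.85
tcp_pos: [0.4694, -0.3354, 0.3253]
eef_rot: [-2.227, -2.216, -0.0]
wrist_force: [1.7, 0.2, 0.7]
width: 1.005
```

Request:
{"api": "step_arm", "payload": {"jaw": [0, 0], "linear": [[0, 0, 0], [0, 0, 0]], "dr": [[0, 0, 0], [0, 0, 0]]}}

```text
t: 13.05
tcp_pos: [0.4694, -0.3342, 0.325]
eef_rot: [-2.22, -2.222, -0.0]
wrist_force: [-0.1, 0.5, -0.8]
width: 0.998
```

```bash
python3 - <<'E'
from h import *
shot('wrist','wsp'); print(robot.get_state()['tcp_pos'],robot.get_state()['joints'],robot.get_state()['eef_rot'])
D=np.array([[0,1,0],[1,0,0],[0,0,-1.]]).T
print(delta([.4724,-.3334,.003],D)); print(proj(load('wsp'),[[.4724,-.2784,.01],[.4724,-.4186,.01]]))
cv2.imwrite('pics/wspc.png',cv2.imread('pics/wsp.png')[20:340,60:500])
E
```

```text
[ 0.46958991 -0.33350308  0.32530651] [-7.32348162e-01  3.28421534e-01  1.52227302e+00  3.10083055e-04
  1.29161346e+00 -7.34639423e-01] [-2.21847465e+00 -2.22337336e+00 -4.09146136e-04]
(array([-1.000e-01,  2.900e+00,  3.223e+02]), array([-0.0003, -0.0007,  0.0022]))
[[285.55012018 126.22307086]
 [285.35690974 222.68784355]]
```

View pics/wspc.png

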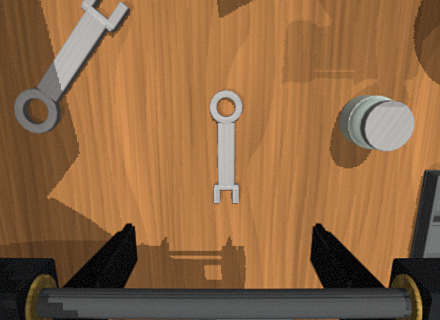

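The eye is at (286,126) and the jaw end at (287,223) in the full picture. Both match the earlier estimate, so the spanner has not moved. I descend and grip.

Request:
{"api": "step_arm", "payload": {"jaw": [0, 0, 0, 0, 0], "linear": [[0, 1, 45], [0, 2, 90], [0, 3, 136], [0, 3, 182], [0, 3, 228]], "dr": [[0, 0, 0], [0, 0, 0], [0, 0, 0], [0, 0, 0], [0, 0, 0]]}}

```text
t: 13.6
tcp_pos: [0.4731, -0.3326, 0.0966]
eef_rot: [2.216, 2.225, 0.0]
wrist_force: [0.7, -0.8, -0.2]
width: 1.002
```

Request:
{"api": "step_arm", "payload": {"jaw": [80, 100, 120, 120, 120], "linear": [[0, 0, 30], [0, 0, 55], [0, 0, 75], [0, 0, 85], [0, 0, 85]], "dr": [[0, 0, 0], [0, 0, 0], [0, 0, 0], [0, 0, 0], [0, 0, 0]]}}

```text
t: 14.1
tcp_pos: [0.4728, -0.3329, 0.0119]
eef_rot: [-2.217, -2.223, -0.0]
wrist_force: [0.2, 0.1, 0.7]
width: 0.632
```

Request:
{"api": "step_arm", "payload": {"jaw": [120, 120, 120, 200, 255], "linear": [[0, 0, 4], [0, 0, 7], [0, 0, 9], [0, 0, 9], [0, 0, 9]], "dr": [[0, 0, 0], [0, 0, 0], [0, 0, 0], [0, 0, 0], [0, 0, 0]]}}

```text
t: 14.6
tcp_pos: [0.4729, -0.334, 0.0037]
eef_rot: [2.22, 2.222, 0.0]
wrist_force: [0.2, 0.1, 0.5]
width: 0.413
```

Request:
{"api": "step_arm", "payload": {"jaw": [255, 255, 255, 255, 255], "linear": [[0, 0, 0], [0, 0, 0], [0, 0, 0], [0, 0, 0], [0, 0, 0]], "dr": [[0, 0, 0], [0, 0, 0], [0, 0, 0], [0, 0, 0], [0, 0, 0]]}}

```text
t: 15.1
tcp_pos: [0.4728, -0.334, 0.0036]
eef_rot: [2.22, 2.222, 0.0]
wrist_force: [-0.2, -1.0, 3.3]
width: 0.249
```

Request:
{"api": "step_arm", "payload": {"jaw": [255, 255, 255], "linear": [[0, 0, 0], [0, 0, 0], [0, 0, 0]], "dr": [[0, 0, 0], [0, 0, 0], [0, 0, 0]]}}

```text
t: 15.4
tcp_pos: [0.4729, -0.334, 0.0036]
eef_rot: [2.22, 2.222, 0.0]
wrist_force: [-0.5, -1.1, 3.8]
width: 0.246
```

```bash
python3 - <<'E'
from h import *
print(robot.get_state())
E
```

```text
{'t': 15.4, 'joints': array([-7.29110762e-01,  7.11076704e-01,  1.84245177e+00,  1.04031237e-04,
        5.87852213e-01, -7.30217393e-01]), 'joint_vel': array([ 0.00062343, -0.00227637, -0.000836  ,  0.00184759,  0.00089391,
       -0.00176055]), 'tau': array([ 3.20495395e-01, -6.11939549e+01, -1.40286899e+01,  1.43540469e-01,
       -1.18141724e-01,  2.02347036e-02]), 'tcp_pos': array([ 0.47286048, -0.33402807,  0.00356024]), 'eef_rot': array([2.22016086e+00, 2.22242674e+00, 1.09038064e-04]), 'wrist_force': array([-0.45783699, -1.13243676,  3.80139514]), 'moment': array([-0.09611852,  0.27744693,  0.01989269]), 'width': 0.24642394698975043}
```

Request:
{"api": "step_arm", "payload": {"jaw": [255, 255, 255, 255, 255], "linear": [[0, 0, -5], [0, 0, -30], [0, 0, -75], [0, 0, -120], [0, 0, -165]], "dr": [[0, 0, 0], [0, 0, 0], [0, 0, 0], [0, 0, 0], [0, 0, 0]]}}

```text
t: 15.9
tcp_pos: [0.4724, -0.3336, 0.1701]
eef_rot: [-2.22, -2.222, -0.0]
wrist_force: [0.6, -0.0, -2.8]
width: 0.246
```

Request:
{"api": "step_arm", "payload": {"jaw": [255, 255, 255], "linear": [[0, 0, -45], [0, 0, -85], [0, 0, -85]], "dr": [[0, 0, 0], [0, 0, 0], [0, 0, 0]]}}

```text
t: 16.2
tcp_pos: [0.474, -0.3348, 0.2589]
eef_rot: [2.214, 2.217, 0.001]
wrist_force: [-0.3, -0.7, -1.8]
width: 0.248
```

```bash
cat > pegt.py <<'E'
from h import *
from scipy.spatial.transform import Slerp
foot=np.array([.5121,-.0008,.1172]);yaw=3.302;a=np.radians(40)
r=np.array([np.cos(yaw),np.sin(yaw),0]);up=np.array([0,0,1.])
tx=r*np.cos(a)+up*np.sin(a);n=-r*np.sin(a)+up*np.cos(a);tz=-n
D=np.array([tx,np.cross(tz,tx),tz]).T
def tcp(h): return foot+n*h-.0556*tx+.0014*tz
E
python3 - <<'E'
from pegt import *
np.set_printoptions(precision=4,suppress=True)
s=robot.get_state();print(s['tcp_pos'],s['width'],s['wrist_force'])
R0=R.from_rotvec(s['eef_rot']);R1=R.from_matrix(D);T=tcp(.09);print('hover',T,tcp(.005))
sl=Slerp([0,1],R.concatenate([R0,R1])); N=3
P=[s['tcp_pos']+(T-s['tcp_pos'])*k/N+[0,0,(.03 if 0<k<N else 0)] for k in range(N+1)]
for k in range(N):
    A,B=sl(k/N),sl((k+1)/N);print(np.round(A.inv().apply(P[k+1]-P[k])*1000,1),(A.inv()*B).as_rotvec())
E
```

```text
[ 0.474  -0.3348  0.2589] 0.24757357994962487 [-0.2876 -0.7431 -1.7607]
hover [0.6104 0.0151 0.1493] [0.5564 0.0064 0.0842]
[116.6  45.6   6.2] [ 0.2005  0.1739 -0.5509]
[ 67.4 105.3  37.1] [ 0.2005  0.1739 -0.5509]
[-17.9 133.3  44.9] [ 0.2005  0.1739 -0.5509]
```

Request:
{"api": "step_arm", "payload": {"jaw": [255, 255, 255, 255, 255], "linear": [[23, 9, 1], [47, 18, 2], [70, 27, 2], [93, 36, 2], [117, 46, 2]], "dr": [[0.04, 0.035, -0.11], [0.08, 0.07, -0.22], [0.12, 0.105, -0.33], [0.16, 0.14, -0.44], [0.2, 0.174, -0.55]]}}

```text
t: 16.7
tcp_pos: [0.5185, -0.216, 0.2503]
eef_rot: [-1.395, -2.516, 0.026]
wrist_force: [-0.2, -0.6, -1.2]
width: 0.249
```

Request:
{"api": "step_arm", "payload": {"jaw": [255, 255, 255, 255, 255], "linear": [[13, 21, 4], [27, 42, 8], [40, 63, 12], [54, 84, 16], [67, 105, 20]], "dr": [[0.04, 0.035, -0.11], [0.08, 0.07, -0.22], [0.12, 0.105, -0.33], [0.16, 0.14, -0.44], [0.2, 0.174, -0.55]]}}

```text
t: 17.2
tcp_pos: [0.568, -0.1014, 0.2304]
eef_rot: [-0.576, -2.572, 0.047]
wrist_force: [0.6, -0.3, -1.5]
width: 0.246
```

```bash
python3 - <<'E'
from pegt import *
s=robot.get_state();print(s['tcp_pos'],s['width'],s['wrist_force'],s['joints'],tcp(.13))
print(delta(tcp(.13),D))
E
```

```text
[ 0.56799118 -0.10143998  0.2303761 ] 0.2460143574416105 [ 0.61232392 -0.34814972 -1.48410718] [-0.26507594  0.62998938  1.349163   -0.05542932  1.66618633 -1.38668467] [0.63574658 0.0192057  0.17997432]
(array([-27.4, 143.2,  20.4]), array([ 0.2043,  0.1641, -0.5446]))
```

Request:
{"api": "step_arm", "payload": {"jaw": [255, 255, 255, 255, 255], "linear": [[-5, 29, 4], [-11, 57, 8], [-16, 86, 12], [-22, 115, 16], [-27, 143, 20]], "dr": [[0.04, 0.033, -0.11], [0.08, 0.066, -0.22], [0.12, 0.1, -0.33], [0.16, 0.132, -0.435], [0.204, 0.164, -0.545]]}}

```text
t: 17.7
tcp_pos: [0.6363, 0.0187, 0.1799]
eef_rot: [0.196, -2.437, 0.071]
wrist_force: [1.6, -0.6, -2.4]
width: 0.247
```

Request:
{"api": "step_arm", "payload": {"jaw": [255, 255], "linear": [[0, 0, 0], [0, 0, 0]], "dr": [[0, 0, 0], [0, 0, 0]]}}

```text
t: 17.9
tcp_pos: [0.6358, 0.0185, 0.18]
eef_rot: [0.191, -2.438, 0.072]
wrist_force: [0.4, -0.3, -1.6]
width: 0.247
```

```bash
python3 - <<'E'
from pegt import *
s=robot.get_state();print(s['tcp_pos'],s['width'],s['wrist_force'],s['joints'],tcp(.13))
print(delta(tcp(.07),D))
E
```

```text
[0.63583997 0.01851133 0.1800222 ] 0.24731765222737934 [ 0.4238396  -0.31167898 -1.60759949] [-0.0243434   0.85317026  1.10228815 -0.12328773  1.87306438 -1.74631166] [0.63574658 0.0192057  0.17997432]
(array([-0. ,  0.7, 60. ]), array([ 0.0006,  0.0007, -0.0036]))
```

Request:
{"api": "step_arm", "payload": {"jaw": [255, 255, 255, 255, 255], "linear": [[0, 0, 25], [0, 1, 50], [0, 1, 66], [0, 1, 70], [0, 1, 70]], "dr": [[0, 0, 0], [0, 0, 0], [0, 0, 0], [0, 0, 0], [0, 0, 0]]}}

```text
t: 18.4
tcp_pos: [0.5916, 0.0108, 0.1285]
eef_rot: [0.188, -2.441, 0.071]
wrist_force: [0.2, 0.6, -1.2]
width: 0.249
```

```bash
python3 - <<'E'
from pegt import *
c,_=shot('wrist','wp2');shot('scene','s4');shot('side','d4')
s=robot.get_state();print(s['tcp_pos'],delta(tcp(.06),D))
tt=foot+n*.045; print('peg tip exp',[proj(load(f),[tt,foot,s['tcp_pos']+.0556*tx-.0014*tz]).round(1).tolist() for f in('wp2','s4','d4')])
z=lambda f,x,y,k,w,h:cv2.resize(cv2.imread(f'pics/{f}.png')[y:y+h,x:x+w],(400,300),interpolation=2)
p=[proj(load(f),[tt])[0].astype(int) for f in('wp2','s4','d4')]
ims=[]
for f,q,w in zip(('wp2','s4','d4'),p,(200,120,120)):
    h=w*3//4; x=max(0,min(560-w,q[0]-w//2));y=max(0,min(420-h,q[1]-h//2));print(f,x,y,400/w); ims.append(z(f,x,y,0,w,h))
ims.append(cv2.resize(cv2.imread('pics/wp2.png'),(400,300)))
cv2.imwrite('pics/c4.png',np.vstack([np.hstack(ims[:2]),np.hstack(ims[2:])]))
E
```

```text
[0.59242227 0.01130965 0.12897034] (array([-0.9,  0.9,  2.6]), array([ 0.0011,  0.0048, -0.0052]))
peg tip exp [[[284.3, 158.4], [284.0, 148.3], [282.7, 161.9]], [[257.0, 219.5], [262.3, 222.1], [254.5, 217.9]], [[303.2, 201.5], [293.1, 213.9], [307.1, 196.6]]]
wp2 184 83 2.0
s4 196 174 3.3333333333333335
d4 243 156 3.3333333333333335
```

View pics/c4.png

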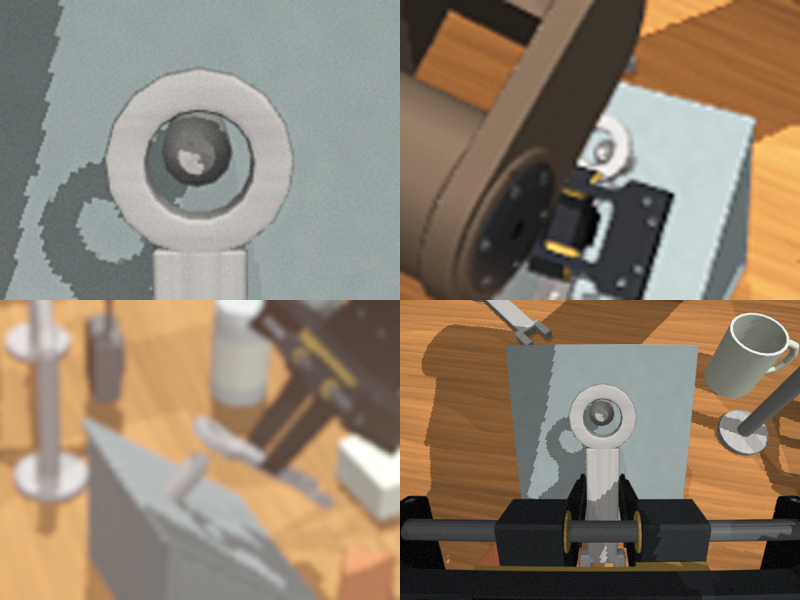

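In the wrist crop the eye's ring centre is (200,160), and its hole centre (200,163). The peg's shoulder circle is about (197,149), with radius 35. I compute the lateral offset from these.

```bash
python3 - <<'E'
from pegt import *
c=load('wp2');s=robot.get_state();ty=D[:,1]
f=lambda p:np.array([p],float)/2+[184,83]
def onp(uv,h):
    o,d=ray(c,uv);d=d[0];return o+d*(((foot+n*h-o)@n)/(d@n))
h_eye=(s['tcp_pos']+.0556*tx-.0014*tz-foot)@n; print('h eye',h_eye)
g=lambda P:np.round(1000*np.array([(P-foot)@tx,(P-foot)@ty,(P-foot)@n]),1)
print('eye top ring',g(onp(f((200,160)),h_eye+.005)),'hole',g(onp(f((200,163)),h_eye+.004)),'cmd eye',g(s['tcp_pos']+.0556*tx-.0014*tz))
for h in(.034,.037): print('peg',g(onp(f((197,149)),h)))
E
```

```text
h eye 0.06262720013750142
eye top ring [ 1.2 -0.3 67.6] hole [ 0.3 -0.3 66.6] cmd eye [ 0.9 -0.9 62.6]
peg [-1.1 -1.  34. ]
peg [-0.7 -1.  37. ]
```

Request:
{"api": "step_arm", "payload": {"jaw": [255, 255, 255, 255, 255], "linear": [[-1.5, -0.5, 5], [-1.5, -0.5, 11], [-1.5, -0.5, 17], [-1.5, -0.5, 23], [-1.5, -0.5, 28]], "dr": [[0, 0, 0], [0, 0, 0], [0, 0, 0], [0, 0, 0], [0, 0, 0]]}}

```text
t: 19.05
tcp_pos: [0.5748, 0.0085, 0.1052]
eef_rot: [0.19, -2.44, 0.072]
wrist_force: [1.0, -0.5, -2.6]
width: 0.251
```

```bash
python3 - <<'E'
from pegt import *
s=robot.get_state();print(s['tcp_pos'],s['wrist_force'],s['moment'],delta(tcp(.005),D))
E
```

```text
[0.57477036 0.00846894 0.1052273 ] [ 0.95304522 -0.46196235 -2.61822169] [ 0.18684484 -0.54061952 -0.0168803 ] (array([ 0.7,  0.8, 27.9]), array([ 0.0011,  0.0026, -0.0044]))
```

Request:
{"api": "step_arm", "payload": {"jaw": [255, 255, 255, 255, 255], "linear": [[0, 0, 6], [0, 0, 12], [0, 0, 17], [0, 0, 21], [0, 0, 24]], "dr": [[0, 0, 0], [0, 0, 0], [0, 0, 0], [0, 0, 0], [0, 0, 0]]}}

```text
t: 19.55
tcp_pos: [0.5599, 0.006, 0.0871]
eef_rot: [0.19, -2.44, 0.072]
wrist_force: [0.6, -0.7, -0.8]
width: 0.246
```

Request:
{"api": "step_arm", "payload": {"jaw": [255, 255, 255], "linear": [[0, 0, 0.7], [0, 0, 1.4], [0, 0, 2]], "dr": [[0, 0, 0], [0, 0, 0], [0, 0, 0]]}}

```text
t: 19.85
tcp_pos: [0.5589, 0.0058, 0.0858]
eef_rot: [0.19, -2.441, 0.072]
wrist_force: [0.6, -0.3, -1.4]
width: 0.25
```

```bash
python3 - <<'E'
from pegt import *
s=robot.get_state();print(s['tcp_pos'],s['wrist_force'],s['wrist_force']@D,s['moment'],delta(tcp(.005),D))
E
```

```text
[0.55891293 0.00582533 0.08584994] [ 0.63158932 -0.32715725 -1.4069766 ] [-1.34197278 -0.42383496  0.71062864] [ 0.1316324  -0.54578035  0.02751578] (array([0.8, 0.9, 2.8]), array([ 0.0009,  0.0034, -0.0045]))
```

Request:
{"api": "step_arm", "payload": {"jaw": [255, 255, 255], "linear": [[0, 0, 0.7], [0, 0, 1.3], [0, 0, 2]], "dr": [[0, 0, 0], [0, 0, 0], [0, 0, 0]]}}

```text
t: 20.15
tcp_pos: [0.5575, 0.0056, 0.0842]
eef_rot: [0.19, -2.441, 0.072]
wrist_force: [-0.3, 0.5, -2.1]
width: 0.248
```

Request:
{"api": "step_arm", "payload": {"jaw": [255, 255], "linear": [[0, 0, 0.4], [0, 0, 0.8]], "dr": [[0, 0, 0], [0, 0, 0]]}}

```text
t: 20.35
tcp_pos: [0.5574, 0.0056, 0.084]
eef_rot: [0.19, -2.442, 0.072]
wrist_force: [2.9, 0.9, 4.9]
width: 0.248
```

Request:
{"api": "step_arm", "payload": {"jaw": [255, 255], "linear": [[0, 0, 0.4], [0, 0, 0.8]], "dr": [[0, 0, 0], [0, 0, 0]]}}

```text
t: 20.55
tcp_pos: [0.5574, 0.0056, 0.084]
eef_rot: [0.19, -2.443, 0.072]
wrist_force: [7.8, 1.8, 9.9]
width: 0.246
```

Request:
{"api": "step_arm", "payload": {"jaw": [255, 100, 100, 100, 60], "linear": [[0, 0, -0.5], [0, 0, -0.5], [0, 0, -0.5], [0, 0, -0.5], [0, 0, -0.5]], "dr": [[0, 0, 0], [0, 0, 0], [0, 0, 0], [0, 0, 0], [0, 0, 0]]}}

```text
t: 21.05
tcp_pos: [0.5566, 0.0055, 0.0832]
eef_rot: [0.19, -2.44, 0.072]
wrist_force: [0.1, 0.4, -0.7]
width: 0.526
```

Request:
{"api": "step_arm", "payload": {"jaw": [60, 60, 60], "linear": [[0, 0, 0], [0, 0, 0], [0, 0, 0]], "dr": [[0, 0, 0], [0, 0, 0], [0, 0, 0]]}}

```text
t: 21.35
tcp_pos: [0.5568, 0.0055, 0.0834]
eef_rot: [0.19, -2.44, 0.072]
wrist_force: [0.1, 0.2, -0.1]
width: 0.749
```

Request:
{"api": "step_arm", "payload": {"jaw": [60, 60, 60, 60, 60], "linear": [[0, 0, -5], [0, 0, -20], [0, 0, -45], [0, 0, -80], [0, 0, -120]], "dr": [[0, 0, 0], [0, 0, 0], [0, 0, 0], [0, 0, 0], [0, 0, 0]]}}

```text
t: 21.85
tcp_pos: [0.6332, 0.0178, 0.1767]
eef_rot: [0.19, -2.439, 0.071]
wrist_force: [0.4, 0.1, 1.3]
width: 0.768
```

Request:
{"api": "step_arm", "payload": {"jaw": [60, 60, 60, 60, 60], "linear": [[15, 0, -35], [30, 0, -70], [45, 0, -90], [60, 0, -90], [60, 0, -90]], "dr": [[0, 0, 0], [0, 0, 0], [0, 0, 0], [0, 0, 0], [0, 0, 0]]}}

```text
t: 22.35
tcp_pos: [0.6439, 0.0197, 0.2852]
eef_rot: [0.19, -2.443, 0.072]
wrist_force: [-0.0, -0.4, 0.3]
width: 0.764
```

```bash
python3 - <<'E'
from pegt import *
shot('wrist','wf');shot('scene','sf');shot('side','df')
s=robot.get_state();print(s['t'],s['tcp_pos'],s['wrist_force'])
cr=lambda f,x,y,w,h:cv2.resize(cv2.imread(f'pics/{f}.png')[y:y+h,x:x+w],(400,300),interpolation=2)
cv2.imwrite('pics/cf.png',np.vstack([np.hstack([cr('df',235,180,128,96),cv2.resize(cv2.imread('pics/sf.png'),(400,300))]),np.hstack([cr('df',170,40,240,180),cr('wf',140,60,300,225)])]))
E
```

```text
22.5 [0.64415642 0.01972333 0.28246095] [ 0.68009442 -0.19739984  0.04999439]
```

View pics/cf.png

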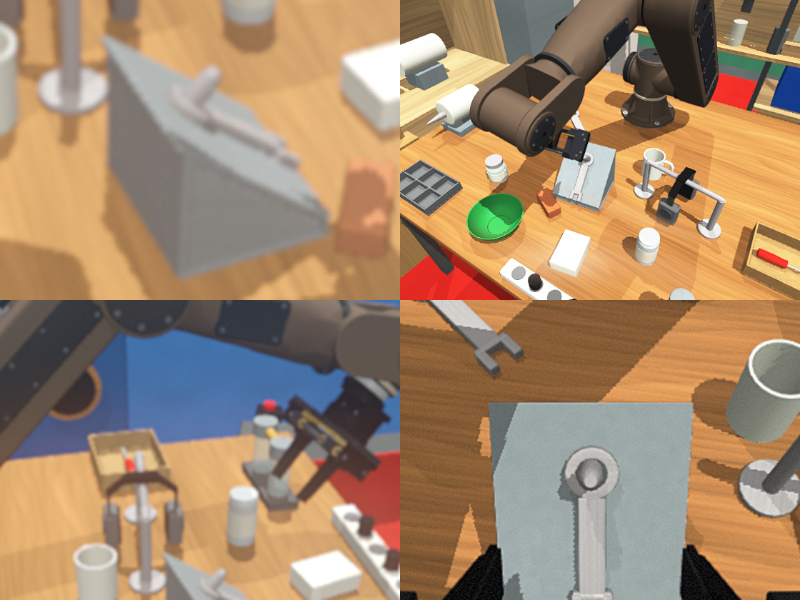

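The final pictures show the spanner flat on the rack face with the peg through its eye, at (593,470) in the wrist crop. The defenders still hang astride the bar, at (145,515) in the side crop, and the bystanders are where they were. The arm is clear of everything.

```bash
python3 -c "
from station import robot
print(robot.close_job())"
```

```text
the job is handed in; nothing more can be done
None
```

The gear is put away and the job was handed in at about 22.5 s; no verdict was reported.

- **Ear defenders:** They hang over the bar, one cup on each side. I lowered them in steps of about 1 mm or less, and the force peaked at about 14 N when they met the bar. I eased off before opening the gripper, and later pictures show them hanging level.
- **Spanner:** The smaller spanner hangs by its eye on the rack's peg. I pushed it down until it met the face at the expected height, with about 13 N. After release, the pictures show it lying flat on the face.
- **Last checks:** The wrist force was near zero and the arm was clear of everything. The last scene picture shows the bystanders where they were; I judged that by eye, not by measurement.

No check failed. Before the last part of the push onto the peg, the camera showed the eye 1–2 mm off the peg, and I corrected for that.

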